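Find the filled gift box by its weight and close it in the delivery box

ROBOT

A 6-joint arm with a two-finger parallel gripper is mounted at the origin on a cart in front of the work surface, level with it; the furniture and walls round the work are solid. World frame = base frame: x ahead of the robot, y to its left, z up, the work surface at z = 0. Lengths are in m, angles in degrees, forces in N, time in s.
With the tool pointing down it reaches from about 0.25 to 0.775 m from the base axis. Payload 4 kg.
Tool frame: the origin (TCP) lies between the finger pads; the fingertips stand env.tip_extent ahead of it and the grasp point (between the pads) lies 6 mm ahead of it (env.tip_extent is the distance from the TCP to the fingertips, in m); z points along the fingers, y is the line along which they close (so a half turn about z gives the same grasp; the last joint's range is limited). The gripper opens to 94 mm and grips with 3 to 60 N. Pads are 16 mm wide; open, the fingers measure 119 mm over their backs; the gripper's body (75 mm by 177 mm) begins 78 mm behind the grasp point.
Start: joints at [-74.949, 4.996, 78.535, -0, 96.463, -5.907], TCP at [0.197, -0.514, 0.231] pointing down, gripper open.
Joint ranges: [-177.83, 177.83], [-43.37, 116.18], [15.69, 146.23], [-61.86, 241.86], [9.47, 152.12], [-147.06, 147.06]. Speed limits (degrees/s): [159.86, 159.86, 180, 180, 180, 180].

INTERFACE

Orientations are given as a 3x3 rotation matrix whose columns are the frame's x, y, z axes.
In Python, from plant import env gives the robot as it stands. Calls block until the motion is done:
- env.move_to(position, orientation): joint-space move of the TCP to a pose.
- env.line_to(position, rot=None, v=0.15, force_limit=None): straight line of the TCP; rot=None keeps the orientation; v is the mean speed in m/s. With force_limit (N) it stops when the force on the tool has changed by that much, and returns True; else False.
- env.set_joints(angles): joint-space move.
- env.command_gripper(opening, f_grip=None): finger opening in m; f_grip is the grip in N (None keeps the last); returns when the fingers have stopped.
- env.hold(seconds).
- env.solve_ik(position, orientation): joint angles nearest the present ones, or None.
- env.sense(): the state.
- env.get_image(name): name is "side" or "top" or "wrist"; returns a dict with "img" (400x640x3 uint8, blue, green, red), "fx", "fy", "cx", "cy" (pixels), "T" (4x4, takes a point from camera to world coordinates). Camera axes: x right, y down, z forward; pixel columns grow to the right and rows downward; lengths in m; the calibration is good to about 2 mm. A picture is of the moment at which its call begins. There is no depth.
A pose or a line that the arm cannot do raises env.MotionError and nothing moves.
- env.job_done(): hands the job in; it is judged then, once.
The state is a dict: "time": time; "joints": joint angles; "joint_velocities": joint speeds; "tau": joint torques, N m; "tcp_pos": TCP position; "orientation": TCP orientation; "contact_force": force on the tool from outside, world axes, zero at the start; "torque": the same for the moment, N m; "gripper_width": finger opening in m; "grasp_force": force on a finger pad.
Only numpy, scipy, OpenCV 4.12 (cv2) and the standard library are available. Lean on these libraries where they do the work, as an engineer would, in place of code of your own. Each camera call takes 0.05 s, during which the arm holds its last target. There are 200 camera calls.

TASK

Of the four identical gift boxes on the wooden display board only one is filled, the other three are empty display boxes: lift them to feel which is the heavy one. Put the heavy box flat in the open delivery box, leave the three empty ones seated in recesses of the board, and swing the delivery box's lid shut and press its front down until the catch snaps. Do not knock over or shove away the stamp, the pigment jar and the soap bar that stand about.

Things in the scene. Friction and masses are not known exactly. Their poses are not given: they have to be found in the camera images.
- board: Fixed light-wood display board, 208 (x) x 190 (y) x 18 mm high, with four recesses 10 mm deep, 90 (x) x 66 (y) mm, edges bevelled 3 mm, centred at x = +-48, y = +-48 mm. Origin: centre of its underside. The boxes in it stand 12 mm apart along x and 36 mm apart along y: grasp them across y, 40 mm above their underside.
- box_a: One of four identical closed gift boxes (cream, dark green band, round seal; nothing comes off), 84 (x) x 60 (y) x 50 mm high. Origin: centre of its underside, at the start 8 mm above the table in a recess; axes parallel to the board's. Weighs 55 to 65 g empty, 240 to 330 g filled (filling shifts 2 mm inside); which one is filled cannot be seen and changes from start to start.
- box_b: One of four identical closed gift boxes (cream, dark green band, round seal; nothing comes off), 84 (x) x 60 (y) x 50 mm high. Origin: centre of its underside, at the start 8 mm above the table in a recess; axes parallel to the board's. Weighs 55 to 65 g empty, 240 to 330 g filled (filling shifts 2 mm inside); which one is filled cannot be seen and changes from start to start.
- box_c: One of four identical closed gift boxes (cream, dark green band, round seal; nothing comes off), 84 (x) x 60 (y) x 50 mm high. Origin: centre of its underside, at the start 8 mm above the table in a recess; axes parallel to the board's. Weighs 55 to 65 g empty, 240 to 330 g filled (filling shifts 2 mm inside); which one is filled cannot be seen and changes from start to start.
- box_d: One of four identical closed gift boxes (cream, dark green band, round seal; nothing comes off), 84 (x) x 60 (y) x 50 mm high. Origin: centre of its underside, at the start 8 mm above the table in a recess; axes parallel to the board's. Weighs 55 to 65 g empty, 240 to 330 g filled (filling shifts 2 mm inside); which one is filled cannot be seen and changes from start to start.
- case: Fixed petrol-blue plastic delivery box. Origin: centre of its underside. Inside 94 (x) x 70 (y) mm, floor 4 mm above the table, walls 4 mm, rim 30 mm high with a flange 112 x 86 mm. A gift box goes in with its long side along x and stands 24 mm above the rim. The lid is hinged on the +x side.
- case_lid (a joint): Lid angle, rad: 0 shut and snapped, 1.57 upright, more leans back to the box's +x (stop 2.0); starts 1.65 to 1.95. Stiff hinge: stays where left, moves with 1 to 2 N at its edge. Shell 113 x 87 mm, 34 mm deep, top 64 mm above the table when shut. Lowered, it rests near 0.08 with its springy black tongue on a rib; 9 to 12 N down near the front snaps it to 0, a hard stop.
- lid_hinge (a point): Point on the lid's hinge axis (which runs along the delivery box's y), 57.5 mm to +x of the delivery box's origin and 30 mm above the table.
- lid_press (a point): Point on the outside of the lid's top face near its front, above the ribs of the thumb pad: 94.5 mm from the hinge axis along the lid and 34 mm out of the lid's edge plane; when shut it lies 37 mm to -x of the delivery box's origin, 64 mm above the table.
- stamp: Loose dark wooden soap stamp, 36 x 36 x 64 mm, standing. Origin: centre of its underside. Bystander.
- jar: Loose glass pigment jar with a wooden lid, 49 x 48 x 70 mm. Origin: centre of its underside. Bystander.
- bar: Loose lilac soap bar, 53 x 79 x 26 mm. Origin: centre of its underside. Bystander.
Mind the look-alikes: they are no part of the job. What is shaped like the box_c but orange or red is not meant. What is shaped like the box_b but orange or purple is not meant.

How it is judged:
By the outcome, as a careful person would: the job done as asked, in the order asked, and still so for the second after the job is handed in, with the robot touching nothing.
It also fails if it takes over 72 s, if anything falls off the work surface, if the arm or the gripper's body presses on something with over 40 N, if the wrist force passes 120 N, or if a joint passes its speed limit or range.

## Working session

There is one attempt and no reset: what is moved stays moved. The work goes in short steps, each a Python script; the robot and the scene stay as the last script left them, time stands still between calls to the robot, and variables do not carry over. Pictures are saved under pics/ and viewed, at most 10 in all, crops included, and the job is handed in when it is done.

```bash
ls; mkdir -p pics; python3 - <<'E'
from plant import env
import cv2,numpy as np,pickle
s=env.sense();print(s['time'],s['tcp_pos'],s['orientation'],s['contact_force'],env.tip_extent)
for n in("top","side"):
    d=env.get_image(n);cv2.imwrite(f"pics/{n}0.png",d["img"]);pickle.dump(d,open(f"{n}0.pkl","wb"))
    print(n,d["fx"],d["cx"],d["cy"],d["T"].round(3).tolist())
E
```

```text
pics
0.0 [ 0.19658272 -0.51314514  0.22931444] [[ 9.33835704e-01  3.57701716e-01 -5.99980087e-04]
 [ 3.57702170e-01 -9.33833375e-01  2.09436954e-03]
 [ 1.88878151e-04 -2.17041124e-03 -9.99997627e-01]] [-1.24021879  0.45540629  0.38697888] 0.025
top 482.9149557321172 316.3326567637542 198.52970358539216 [[0.034, -0.974, 0.225, 0.155], [-0.999, -0.033, 0.01, -0.006], [-0.002, -0.225, -0.974, 1.638], [0.0, 0.0, 0.0, 1.0]]
side 387.42201848273663 311.14657415409533 198.46239898599515 [[-0.966, -0.129, 0.225, 0.213], [-0.259, 0.478, -0.839, 1.082], [0.001, -0.869, -0.495, 0.725], [0.0, 0.0, 0.0, 1.0]]
```

View pics/top0.png

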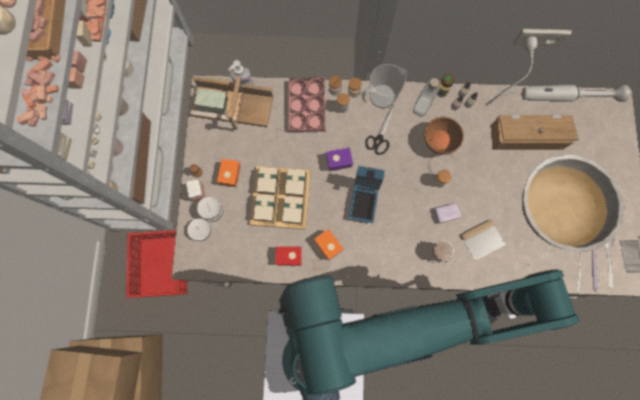

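View pics/side0.png

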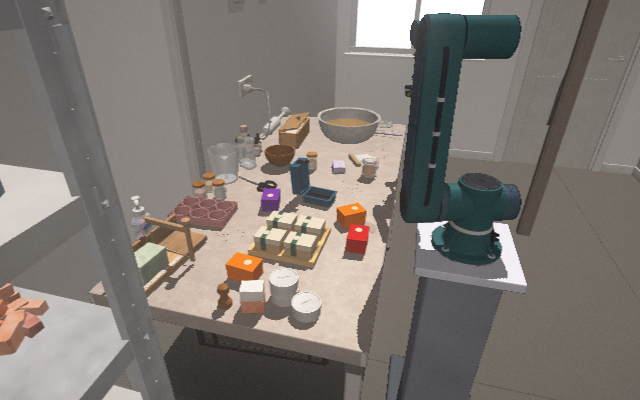

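```bash
cat > h.py <<'E'
from plant import env
import cv2,numpy as np,pickle
def px(d,u,v,z):
    T=d["T"];r=T[:3,:3]@np.array([(u-d["cx"])/d["fx"],(v-d["cy"])/d["fy"],1]);o=T[:3,3]
    return o+r*(z-o[2])/r[2]
def R(yaw): # tool down; tool y axis at yaw(deg)+90 => closes across local y of a thing with this yaw
    c,s=np.cos(np.radians(yaw)),np.sin(np.radians(yaw))
    return np.array([[c,s,0],[s,-c,0],[0,0,-1.]])
def snap(n,name):
    d=env.get_image(n);cv2.imwrite(f"pics/{name}.png",d["img"]);pickle.dump(d,open(f"{name}.pkl","wb"));return d
E
python3 - <<'E'
from h import *
d=pickle.load(open("top0.pkl","rb"))
for n,p,z in(("board",(280,197),.02),("case",(364,207),.03),("jar",(444,177),.07),("jar2",(443,250),.07),("bar",(447,213),.026),("stamp",(194,170),.06)):print(n,px(d,*p,z).round(3))
b=px(d,280,197,.02)
c=px(d,364,207,.03)
R0=env.sense()['orientation']
m=(b+c)/2
for p in ([.38,m[1],.42],[.45,m[1],.40]):
    for y in (0,180,90,-90): print(p,y,env.solve_ik(p,R(y)))
E
```

```text
board [0.529 0.135 0.02 ]
case [ 0.502 -0.154  0.03 ]
jar [ 0.606 -0.418  0.07 ]
jar2 [ 0.359 -0.408  0.07 ]
bar [ 0.492 -0.436  0.026]
stamp [0.604 0.429 0.06 ]
[0.38, np.float64(-0.009367581172050596), 0.42] 0 [-9.97545143e+00 -1.40543983e+01  7.46717587e+01 -2.54444375e-14
  1.19382640e+02  8.00245486e+01]
[0.38, np.float64(-0.009367581172050596), 0.42] 180 [-9.97545143e+00 -1.40543983e+01  7.46717587e+01 -2.54444375e-14
  1.19382640e+02 -9.99754514e+01]
[0.38, np.float64(-0.009367581172050596), 0.42] 90 [-9.97545143e+00 -1.40543983e+01  7.46717587e+01 -2.54444375e-14
  1.19382640e+02 -9.97545143e+00]
[0.38, np.float64(-0.009367581172050596), 0.42] -90 None
[0.45, np.float64(-0.009367581172050596), 0.4] 0 [-8.41664548e+00 -6.05554705e+00  7.02933719e+01 -2.54444375e-14
  1.15762175e+02  8.15833545e+01]
[0.45, np.float64(-0.009367581172050596), 0.4] 180 [-8.41664548e+00 -6.05554705e+00  7.02933719e+01 -2.54444375e-14
  1.15762175e+02 -9.84166455e+01]
[0.45, np.float64(-0.009367581172050596), 0.4] 90 [-8.41664548e+00 -6.05554705e+00  7.02933719e+01 -2.54444375e-14
  1.15762175e+02 -8.41664548e+00]
[0.45, np.float64(-0.009367581172050596), 0.4] -90 None
```

```bash
python3 - <<'E'
from h import *
env.move_to([.47,-.15,.38],R(0));d=snap("wrist","wc");print(d["fx"],d["T"].round(3).tolist())
env.move_to([.47,.135,.38],R(0));e=snap("wrist","wb");print(e["T"].round(3).tolist())
print(env.sense()['time'])
cv2.imwrite("pics/both.png",cv2.resize(np.vstack([d["img"],e["img"]]),None,fx=.75,fy=.75,interpolation=cv2.INTER_AREA))
E
```

```text
333.0164884953003 [[-0.001, -0.963, -0.268, 0.548], [-1.0, 0.001, -0.001, -0.151], [0.001, 0.268, -0.963, 0.533], [0.0, 0.0, 0.0, 1.0]]
[[-0.001, -0.964, -0.268, 0.548], [-1.0, 0.002, -0.001, 0.134], [0.002, 0.268, -0.964, 0.534], [0.0, 0.0, 0.0, 1.0]]
3.05
```

View pics/both.png

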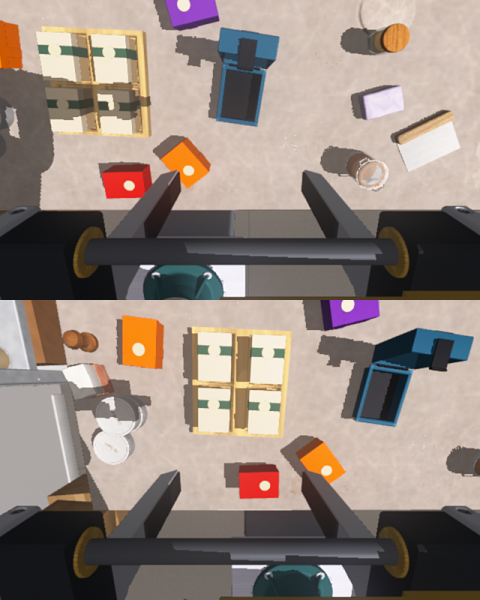

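```bash
python3 - <<'E'
from h import *
d=cv2.imread("pics/wc.png");e=cv2.imread("pics/wb.png")
a=cv2.resize(e[20:200,240:400],None,fx=3,fy=3,interpolation=cv2.INTER_CUBIC)
b=cv2.resize(d[20:200,275:385],None,fx=3,fy=3,interpolation=cv2.INTER_CUBIC)[:540,:320]
cv2.imwrite("pics/crop.png",np.hstack([a,b]))
E
```

```text
(no output)
```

View pics/crop.png

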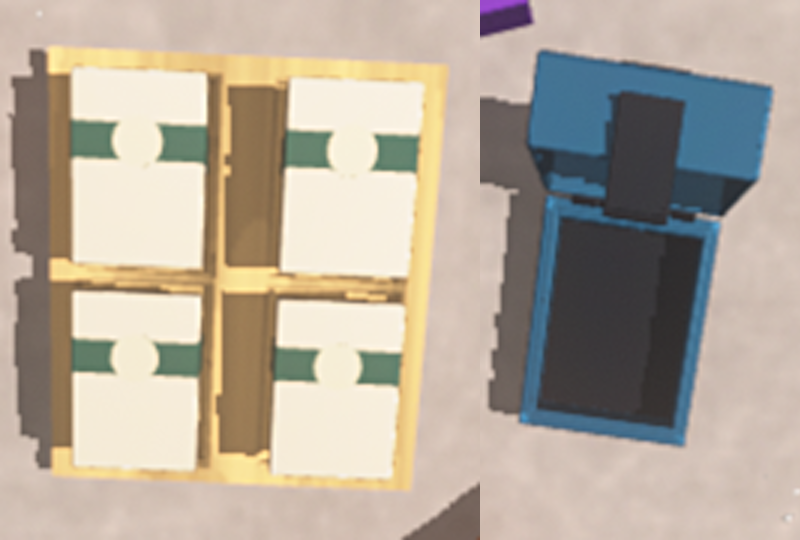

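The crop shows four cream boxes with a green band: seals at crop px (137,142), (352,150), (135,358) and (338,366). These match the description. The orange, red and purple boxes are look-alikes and stay put. The case opening has flange corners near (520,423), (685,445), (718,220) and (548,200), with the lid leaning toward +x at the top.

```bash
cat > loc.py <<'E'
from h import *
d=pickle.load(open("wb.pkl","rb"));im=d["img"]
h=cv2.cvtColor(im,cv2.COLOR_BGR2HSV).astype(int)
m=((h[...,2]>215)&(h[...,1]<45))|((h[...,0]>65)&(h[...,0]<95)&(h[...,1]>80)&(h[...,2]>60))
M=np.zeros(m.shape,np.uint8);M[20:200,240:400]=m[20:200,240:400]*255
cs=[c for c in cv2.findContours(M,cv2.RETR_EXTERNAL,cv2.CHAIN_APPROX_NONE)[0] if cv2.contourArea(c)>500]
B=[]
for c in cs:
    P=np.array([px(d,*(q[0]),.058)[:2] for q in c])
    (cx,cy),wh,a=cv2.minAreaRect((P*1000).astype(np.float32))
    B.append((cx/1e3,cy/1e3));print("box",round(cx,1),round(cy,1),np.round(wh,1),round(a,1))
for n,p in (("BL",(51,475)),("BR",(410,490)),("TL",(49,47)),("TR",(446,65))):
    print("board",n,px(d,240+p[0]/3-.33,20+p[1]/3-.33,.018).round(4))
c=pickle.load(open("wc.pkl","rb"))
Q=[px(c,275+x/3-.33,20+y/3-.33,.03)[:2] for x,y in((40,423),(205,445),(238,220),(68,200),(58,410),(193,428))]
print(np.round(Q,4).tolist())
u=Q[0]-Q[1];print("front len",np.linalg.norm(u),"yaw",np.degrees(np.arctan2(-u[0],u[1])))
for a,b in((1,2),(0,3)):
    w=Q[b]-Q[a];print("side",np.linalg.norm(w),np.degrees(np.arctan2(w[1],w[0])))
E
python3 loc.py
```

```text
box 482.8 89.3 [58.2 81.5] 87.6
box 486.9 184.6 [57.5 81.4] 87.4
box 578.7 85.1 [58.3 82.6] 87.5
box 582.9 180.9 [58.5 82.6] 87.4
board BL [0.4332 0.2355 0.018 ]
board BR [0.4247 0.0454 0.018 ]
board TL [0.6403 0.2255 0.018 ]
board TR [0.6323 0.0372 0.018 ]
[[0.4621, -0.1006], [0.4507, -0.1847], [0.5608, -0.1988], [0.57, -0.117], [0.4687, -0.1099], [0.4594, -0.1785]]
front len 0.0848742128254842 yaw -7.74604573186333
side 0.11099808244777952 -7.273396566219849
side 0.10914056538419808 -8.637545068396797
```

```bash
cat > feel.py <<'E'
from h import *
import sys
B={"q0":(.4828,.0893),"q1":(.4869,.1846),"q2":(.5787,.0851),"q3":(.5829,.1809)}
def fz(n=4):
    a=[]
    for _ in range(n): env.hold(.05);a.append(env.sense()["contact_force"][2])
    return np.mean(a)
Rb=R(-2.5)
env.command_gripper(.082,20)
for k in sys.argv[1:]:
    x,y=B[k]
    env.move_to([x,y,.13],Rb)
    hit=env.line_to([x,y,.054],v=.1,force_limit=6); f0=fz()
    if hit: print(k,"hit",env.sense()["tcp_pos"]);break
    env.command_gripper(.05,20); w=env.sense()["gripper_width"]
    env.line_to([x,y,.067],v=.05); env.hold(.2); f1=fz()
    print(k,"width",w,"f0",f0.round(2),"df",(f1-f0).round(2),"t",env.sense()["time"],env.sense()["grasp_force"],flush=True)
    if abs(f1-f0)>1.5: print("HEAVY",k);break
    env.line_to([x,y,.0545],v=.05,force_limit=8)
    env.command_gripper(.082); env.line_to([x,y,.13],v=.2)
E
python3 feel.py q0 q1 q3 q2
```

```text
q0 width 0.0597082569594072 f0 -0.32 df -2.17 t 6.8667 19.999631345272064
HEAVY q0
```

```bash
python3 - <<'E'
from feel import fz
from h import *
x,y=.4828,.0893
for z in (.09,.13):
    env.line_to([x,y,z],v=.1);env.hold(.3);a=[fz(2) for _ in range(5)];print(z,np.round(a,2),env.sense()["torque"],env.sense()["time"])
E
```

```text
0.09 [-0.91 -0.   -0.21  0.32  1.03] [ 0.06326146 -0.01270222 -0.00372232] 8.6083
0.13 [-0.18 -0.85 -0.7   0.01  0.49] [-0.02183122  0.05492143 -0.03842235] 9.9583
```

Importing `feel` re-ran its gripper-open line, so the box dropped about 13 mm back into its recess. I'll check how it sits, then measure again with longer averages.

```bash
sed -i 's/for q in c\]/for q in c]/' loc.py; python3 - <<'E'
from h import *
env.move_to([.47,.135,.38],R(0));d=snap("wrist","wb2")
cv2.imwrite("pics/crop2.png",cv2.resize(d["img"][20:200,240:400],None,fx=3,fy=3,interpolation=cv2.INTER_CUBIC))
E
sed 's/wb.pkl/wb2.pkl/' loc.py > loc2.py; python3 loc2.py | grep box
cat > feel.py <<'E'
from h import *
import sys
B={"q0":(.4828,.0893),"q1":(.4869,.1846),"q2":(.5787,.0851),"q3":(.5829,.1809)}
def fz(T=.8):
    a=[]
    for _ in range(int(T/.02)): env.hold(.02);a.append(env.sense()["contact_force"][2])
    return np.mean(a)
def feel(k):
    x,y=B[k]; env.command_gripper(.082,20)
    env.move_to([x,y,.09],R(-2.5))
    if env.line_to([x,y,.054],v=.1,force_limit=8): print(k,"hit",env.sense()["tcp_pos"]);return None
    f0=fz(); env.command_gripper(.05,20); w=env.sense()["gripper_width"]
    env.line_to([x,y,.068],v=.05); env.hold(.2); f1=fz()
    print(k,"width",round(w,4),"f0",f0.round(2),"df",(f1-f0).round(2),"t",env.sense()["time"],flush=True)
    return f1-f0
def putback(k):
    x,y=B[k]
    env.line_to([x,y,.0545],v=.05,force_limit=8)
    env.command_gripper(.082); env.line_to([x,y,.12],v=.2)
E
```

```text
box 482.4 90.1 [58.2 82. ] 87.5
box 486.9 185.2 [57.9 81.6] 87.9
box 578.7 85.1 [58.4 82.6] 87.5
box 582.9 180.5 [57.8 82.6] 87.4
```

View pics/crop2.png

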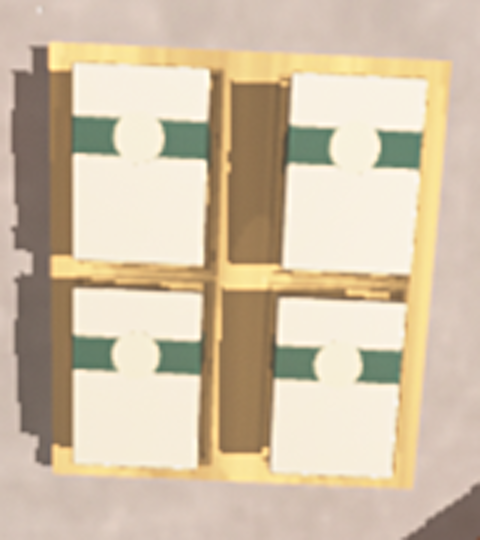

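The second crop shows all four boxes still seated; q0 (seal at crop px (338,364)) is back in its recess. I'll weigh again, starting with q0.

```bash
python3 - <<'E'
from feel import *
f=feel("q0")
if f>-1.5:
    putback("q0")
    for k in("q1","q3","q2"):
        f=feel(k)
        if f is None or f<-1.5: break
        putback(k)
E
```

```text
q0 width 0.0601 f0 0.14 df -2.71 t 15.3083
```

q0 is the heavy box: −2.7 N now and −2.2 N before, against about −0.6 N for an empty one. Carrying it to the case.

```bash
python3 - <<'E'
from feel import *
c=(.5115,-.1503);Rc=R(-7.8)
env.line_to([.4828,.0893,.16],v=.2)
env.line_to([c[0]-.005,c[1],.16],rot=Rc,v=.2)
env.line_to([*c,.09],v=.15)
print("hit",env.line_to([*c,.057],v=.06,force_limit=6),env.sense()["tcp_pos"],env.sense()["gripper_width"])
if env.sense()["tcp_pos"][2]<.062: 
    env.command_gripper(.078); env.line_to([*c,.13],v=.2); env.line_to([c[0]-.06,c[1],.3],v=.3)
    d=snap("wrist","wc2");T=d["T"]
    # crop round the case
    cv2.imwrite("pics/crop3.png",cv2.resize(d["img"][:260,180:460],None,fx=2,fy=2))
print(env.sense()["time"])
E
```

```text
hit False [ 0.51152304 -0.1503206   0.05687234] 0.05981926088204837
20.4083
```

View pics/crop3.png

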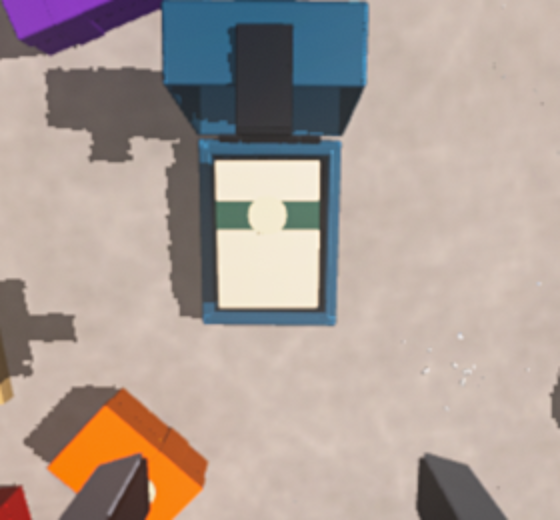

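The box lies flat inside the case, with its seal at crop px (268,215) and even gaps all round. The lid leans back at the top. Next I hook behind it with closed fingers, swing it along its arc and press.

```bash
cat > lid.py <<'E'
from h import *
c=np.array([.5115,-.1503]);yaw=-7.8;u=np.array([np.cos(np.radians(yaw)),np.sin(np.radians(yaw))]);Rc=R(yaw);te=env.tip_extent
def W(x,z): return [*(c+u*x),z+te]          # finger tip centre at case x, height z
def P(t,r=.0945,d=.034):                     # tip whose -x bottom corner touches the lid
    return W(.0575-r*np.cos(t)+d*np.sin(t)+.008,.03+r*np.sin(t)+d*np.cos(t))
E
python3 - <<'E'
from lid import *
env.command_gripper(0.0,20)
env.line_to(W(.05,.24),rot=Rc,v=.3)
env.line_to(W(.158,.20),v=.3)
print("down hit",env.line_to(W(.158,.105),v=.15,force_limit=6))
for t in (1.55,1.35,1.15,.95,.75,.55,.4,.28,.18,.12):
    h=env.line_to(P(t),v=.12,force_limit=14); s=env.sense()
    print(t,h,s["contact_force"].round(1),s["tcp_pos"].round(3),flush=True)
    if h: break
print(env.sense()["time"])
E
```

```text
down hit False
1.55 False [ 0.7 -0.9  0.7] [ 0.608 -0.164  0.151]
1.35 False [-0.7  0.  -0.1] [ 0.589 -0.161  0.155]
1.15 False [0.6 0.2 0.3] [ 0.569 -0.158  0.155]
0.95 False [1.  0.6 0.1] [ 0.55  -0.156  0.151]
0.75 False [-0.5  0.3  0.1] [ 0.531 -0.153  0.144]
0.55 False [ 0.2 -0.  -0. ] [ 0.514 -0.151  0.133]
0.4 False [-0.2 -0.1 -0. ] [ 0.504 -0.149  0.123]
0.28 False [-0.4 -0.7  0.1] [ 0.496 -0.148  0.114]
0.18 False [ 0.1 -0.2  0.6] [ 0.49  -0.147  0.105]
0.12 False [0.3 0.6 0.1] [ 0.487 -0.147  0.1  ]
26.7667
```

```bash
python3 - <<'E'
from lid import *
def press(x,zt,lim):
    h=env.line_to(W(x,zt),v=.03,force_limit=lim); s=env.sense();print("press",h,"tip z",(s["tcp_pos"][2]-te).round(4),s["contact_force"].round(1),s["time"],flush=True)
press(-.037,.074,8); press(-.037,.060,20)
env.line_to(W(-.037,.12),v=.2); env.line_to(W(-.06,.275),v=.3)
d=snap("wrist","wc3");cv2.imwrite("pics/crop4.png",cv2.resize(d["img"][:260,100:500],None,fx=2,fy=2))
E
```

```text
press False tip z 0.0741 [-0.8  0.2  0.5] 27.3417
press True tip z 0.0642 [-1.1  1.6  6.2] 27.7667
```

View pics/crop4.png

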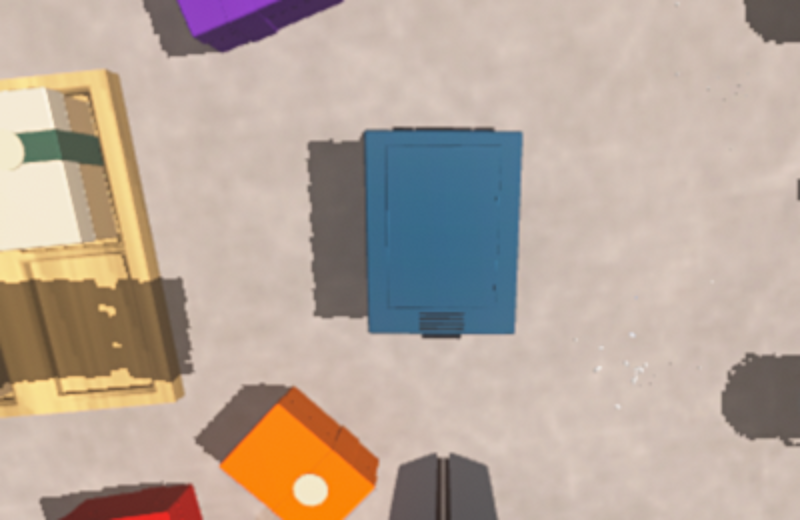

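The lid is down: its top face spans crop px (365–522, 130–333). The press ended at the shut height. To confirm the catch, I touch the front lightly to find the contact height, then press a little more.

```bash
python3 - <<'E'
from lid import *
env.line_to(W(-.037,.085),v=.25)
env.hold(.2)
for lim,z in((4,.060),(16,.060)):
    h=env.line_to(W(-.037,z),v=.02,force_limit=lim); s=env.sense();print(h,(s["tcp_pos"][2]-te).round(4),s["contact_force"].round(1),flush=True)
env.line_to(W(-.037,.12),v=.2); env.line_to([.40,.0,.40],v=.3)
d=snap("wrist","wf");e=snap("top","tf");f=snap("side","sf")
cv2.imwrite("pics/fin.png",np.vstack([np.hstack([cv2.resize(d["img"],(400,250)),cv2.resize(e["img"],(400,250))]),cv2.resize(f["img"][140:330,200:420],(800,350))]))
print(env.sense()["time"])
E
```

```text
True 0.0642 [-0.2  0.3  3.6]
True 0.0642 [-1.7  1.2  5. ]
32.95
```

View pics/fin.png

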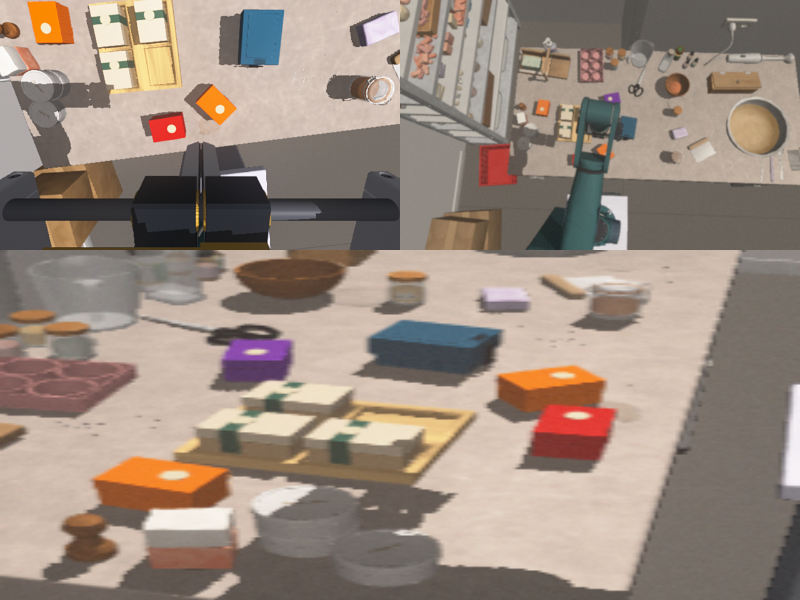

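A light touch now meets the lid at 64.2 mm, the shut height; unsnapped it would be about 71 mm. The three empty boxes are seated and the stamp, jar and soap bar are still standing.

```bash
python3 -c "
from plant import env
print(env.job_done())"
```

```text
the job is handed in; nothing more can be done
None
```

I handed the job in at about 33 s: the heavy box (about 2.7 N on lifting; the other three were not weighed) lies flat in the delivery box with the lid snapped shut, the other three are seated in the board, the bystanders were not disturbed, and along the way I accidentally dropped the heavy box about 13 mm back into its recess.

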